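Ready the salt mill: set the grind sleeve to 12 and bring the full salt pot

TASK

Get the mill ready for the next batch of salt: turn its grind sleeve to 12, clicked into place. Only one of the three stoppered pots is still full, which shows only in its weight: stand that one upright on the wooden board by the mill, and leave the two empty ones standing where they were. Set the pots down without dropping or tipping them, and do not disturb the other things on the ledge.

Things in the scene. Friction and masses are not known exactly. Their poses are not given: they have to be found in the camera images.
- grind_sleeve (a joint): black ribbed grind sleeve at the top of the mill's slanting head, rad: 0 at its 0 mark, 0.2618 (15 degrees) more for each number, 3.1416 at 12, ends at 20. A spring ball clicks it in at every number; let go between two it snaps to the nearer. It grows as the sleeve turns counter-clockwise, seen looking down on its end along the axis. A click takes about 0.15 N m
- index_line (a point): the white index line on the fixed grey head at the uphill edge of the sleeve's skirt. The number that stands at it is the setting. The skirt (bevelled, turning with the sleeve) has a white line for every number from 0 to 20, thicker and with a numeral at 0, 5, 10, 15, 20; seen from the end of the axis the numbers follow each other clockwise
- dial_grip (a point): point on the sleeve's axis at the height to grip; does not turn. Its z is the axis, pointing out of the sleeve's end: up and to the mill's front, 35 degrees from vertical; its x points uphill to the index line. The round grip is 56 mm across, from 18 mm below to 12 mm above this point along z; a 44 mm lid adds 5 mm on top; the skirt under the grip is 80 mm across
- mill: slant-head burr mill, fixed. Origin under it on the ledge, z up, x to its back; foot x -110 to 90 mm, y -65 to 65 mm, 16 mm thick. Its head is a grey barrel 96 mm across, 118 mm long, leaning 35 degrees to the front (-x); the face that carries the sleeve is at height 185 mm, x -30 mm. Chute and catch cup (60 mm across) are below it at x -62 mm
- board: the wooden board, fixed, lying on the ledge near the mill: 150 mm (its x) by 210 mm (its y), 18 mm thick; origin at the centre of its underside
- pot_a_mid (a point): one of three identical white pots with a fixed cork stopper: straight wall 60 mm across from 7 to 56 mm above the foot, neck 48 mm, cork 38 mm, 82 mm tall. The point is on its axis, 41 mm above its foot. Empty it weighs about 0.14 kg, full about 0.36 kg (either 10 per cent more or less); only the weight tells the full one, and where that one stands changes from start to start
- pot_b_mid (a point): one of three identical white pots with a fixed cork stopper: straight wall 60 mm across from 7 to 56 mm above the foot, neck 48 mm, cork 38 mm, 82 mm tall. The point is on its axis, 41 mm above its foot. Empty it weighs about 0.14 kg, full about 0.36 kg (either 10 per cent more or less); only the weight tells the full one, and where that one stands changes from start to start
- pot_c_mid (a point): one of three identical white pots with a fixed cork stopper: straight wall 60 mm across from 7 to 56 mm above the foot, neck 48 mm, cork 38 mm, 82 mm tall. The point is on its axis, 41 mm above its foot. Empty it weighs about 0.14 kg, full about 0.36 kg (either 10 per cent more or less); only the weight tells the full one, and where that one stands changes from start to start
- pot_a: the pot of point pot_a_mid; origin at the centre of its foot, z up its axis
- pot_b: the pot of point pot_b_mid; origin at the centre of its foot, z up its axis
- pot_c: the pot of point pot_c_mid; origin at the centre of its foot, z up its axis
- bowl: small steel bowl standing on the board, 66 mm across the rim, 34 mm high; origin at the centre of its foot
- tin: plain food tin standing among the pots, 53 mm across, 62 mm high; origin at the centre of its foot
- cup: blue plastic drinking cup, 76 mm across the rim, 105 mm high; origin at the centre of its foot
- mug: white mug, 80 mm across, 80 mm high, its handle reaches to 78 mm from the axis on its +y side; origin at the centre of its foot
- fork: steel fork lying flat, 4 mm high, about 200 mm along its x (from -98 to 102 mm), 24 mm wide at the tines (+x); origin on the ledge
- fan: folded plastic hand fan lying flat, 215 mm along its x, 26 mm wide, 23 mm high; origin at the centre of its underside
- padlock: brass padlock lying flat, 40 by 46 mm, 18 mm high, shackle to 53 mm along its +y; origin at the centre of its underside
- lunch_box: grey hard plastic lunch box with a clip on each of its four sides, 157 mm (its x) by 217 mm (its y), 67 mm high; origin at the centre of its underside
Not all that is in view belongs to the job. Leave any red look-alike of the pot_c alone.

How it is judged:
By the outcome, as a careful person would: the job done as asked, in the order asked, and still so for the second after the job is handed in, with the robot touching nothing.
It also fails if it takes over 72 s, if anything falls off the work surface, if the arm or the gripper's body presses on something with over 40 N, if the wrist force passes 120 N, or if a joint passes its speed limit or range.

ROBOT

A 7-joint arm with a two-finger parallel gripper is mounted at the origin on the work surface. World frame = base frame: x ahead of the robot, y to its left, z up, the work surface at z = 0. Lengths are in m, angles in degrees, forces in N, time in s.
With the tool pointing down it reaches from about 0.425 to 0.825 m from the base axis. Payload 3.6 kg.
Tool frame: the origin (TCP) lies midway between the tips of the shut fingers; the grasp point (between the pads) lies 19 mm behind it; z points along the fingers, y is the direction in which the jaws open and shut (so a half turn about z gives the same grasp; the last joint's range is limited). The gripper opens to 93 mm and grips with 3 to 60 N. Pads are 15 mm wide; open, the fingers measure 128 mm over their backs; the gripper's body (75 mm by 188 mm) begins 65 mm behind the grasp point.
Start: joints at [-69.872, 35.231, -0.722, 81.555, 0.464, 63.22, -2.315], TCP at [0.24, 0.604, 0.219] pointing down, gripper open.
Joint ranges: [-178.69, 178.69], [-17.37, 117.87], [-77.05, 75.6], [15.02, 138.74], [-78.02, 258.01], [0.78, 113.62], [-162.83, 162.83]. Speed limits (degrees/s): [159.86, 159.86, 180, 180, 180, 180, 180].

INTERFACE

Orientations are given as a 3x3 rotation matrix whose columns are the frame's x, y, z axes.
In Python, from plant import arm gives the robot as it stands.
- The arm moves only by the tool apply_moves, never from a script. Its argument "increments" is a list of rows, each a list of 2 entries, a list of its own where there are three numbers: the shift along the tool's x, y, z in m, then the turn, a rotation vector about the tool's x, y, z in degrees. In form: [[[dx, dy, dz], [rx, ry, rz]], ...]. A call has 1 to 20 rows; each row is the pose to reach, as a shift and turn from the pose commanded when the call began, along the tool's axes at that moment; what a row does not reach only later rows make up. A row lasts 1/12 s, in which the tool goes at most 41.7 mm and 7.16 degrees, less where a joint would pass 70% of its speed; a pose out of reach is approached as far as the arm can. A call with a gripper value outside its range is refused whole. "jaw" is the finger opening in m, from 0 to 0.093, set as the call begins (left out, the last holds). The fingers move at their own pace and stop on an object; "squeeze" is the grip in N (left out, the last holds). Time passes only in rows, so rows that repeat a pose let the fingers close. It gives the time, the measured TCP pose, the force and the opening at its end, in the units of the state.
- arm.get_obs(): the state, without advancing time (a new reading comes with each control period).
- arm.get_image(name): name is "side" or "top"; returns a dict with "img" (420x560x3 uint8, red, green, blue), "range_z" (420x560 float32, m along the optical axis (not along the pixel's ray), 0 where there is no reading), "fov_y" (degrees; the focal length in pixels is half the picture's height over the tangent of half this angle, whatever the lens; pixels are square), "cx", "cy" (the principal point, pixels), "xyz" and "rotation" of the camera in the world. Camera axes: x right, y up, looking along -z (the intrinsics and any distortion apply to the point x, -y, -z); pixel columns grow to the right and rows downward; lengths in m; the calibration is good to about 2 mm. A picture is of the moment at which its call begins.
- arm.job_done(): hands the job in, once; it reports no verdict.
The state is a dict: "clock": time; "joints": joint angles; "joint_velocities": joint speeds; "joint_efforts": joint torques, N m; "position": TCP position; "eef_rot": TCP orientation; "force": force on the tool from outside, world axes, zero at the start; "ft_torque": the same for the moment, N m; "gripper_width": finger opening in m.
Only numpy, scipy, OpenCV 4.12 (cv2) and the standard library are available. Lean on these libraries where they do the work, as an engineer would, in place of code of your own. Each camera call takes 0.05 s, during which the arm holds its last target. There are 200 camera calls.

## Working session

There is one attempt and no reset: what is moved stays moved. The work goes in short steps, Python scripts to look and compute and a tool call to move; the robot and the scene stay as the last step left them, time stands still between calls to the robot, and variables do not carry over. Pictures are saved under pics/ and viewed, about 8 in all and at most 12, crops included, and the job is handed in when it is done.

Besides the shell and the picture viewer there is one more tool, called by a JSON object that holds its "api" and its "payload". apply_moves: Moves the arm, as the interface text tells. Its arguments: {"type":"object","properties":{"increments":{"type":"array"},"jaw":{"type":"number"},"squeeze":{"type":"number"}},"required":["increments"]}

```bash
mkdir -p pics; ls
cat > h.py <<'E'
import numpy as np, cv2
from plant import arm
def grab(n,tag):
    d=arm.get_image(n); np.save(f'pics/{tag}.npy',d,allow_pickle=True)
    cv2.imwrite(f'pics/{tag}.png',cv2.cvtColor(d['img'],cv2.COLOR_RGB2BGR)); return d
def load(tag): return np.load(f'pics/{tag}.npy',allow_pickle=True).item()
def ray(d,u,v):
    f=210/np.tan(np.radians(d['fov_y'])/2)
    r=np.array([(u-d['cx'])/f,-(v-d['cy'])/f,-1.]); return np.array(d['xyz']),np.array(d['rotation'])@r
def onz(d,u,v,z):
    o,r=ray(d,u,v); return o+r*(z-o[2])/r[2]
def pt(d,u,v):
    o,r=ray(d,u,v); return o+r*d['range_z'][int(round(v)),int(round(u))]
def cloud(d):
    f=210/np.tan(np.radians(d['fov_y'])/2); v,u=np.mgrid[0:420,0:560]
    r=np.stack([(u-d['cx'])/f,-(v-d['cy'])/f,-np.ones_like(u,float)],-1)@np.array(d['rotation']).T
    return np.array(d['xyz'])+r*d['range_z'][...,None]
E
python3 - <<'E'
from h import *
for n in('top','side'):
    d=grab(n,n+'0'); print({k:(v if k not in('img','range_z') else (v.shape,v.min(),v.max())) for k,v in d.items()})
print(arm.get_obs())
a=cv2.imread('pics/top0.png')
E
```

```text
pics
{'img': ((420, 560, 3), np.uint8(0), np.uint8(255)), 'range_z': ((420, 560), np.float32(0.0), np.float32(2.4066858)), 'fov_y': 47.25585689613741, 'cx': 289.17087339525875, 'cy': 215.62844692380216, 'xyz': array([ 0.30331741, -0.06944194,  1.44060514]), 'rotation': array([[ 0.09192936,  0.97358277, -0.20901096],
       [-0.99576007,  0.09057608, -0.01605791],
       [ 0.00329769,  0.20960096,  0.97778145]])}
{'img': ((420, 560, 3), np.uint8(12), np.uint8(242)), 'range_z': ((420, 560), np.float32(0.0), np.float32(3.3161883)), 'fov_y': 56.07524128625211, 'cx': 284.3010390835313, 'cy': 213.10847269192482, 'xyz': array([ 0.21822815, -0.80648393,  0.71896975]), 'rotation': array([[ 0.91874733,  0.21778029, -0.32935555],
       [-0.39472228,  0.52745986, -0.7523167 ],
       [ 0.00988208,  0.82119294,  0.57056507]])}
{'clock': 0.1, 'joints': array([-69.87236823,  35.2841392 ,  -0.72345519,  81.63231183,
         0.46139542,  63.22018754,  -2.31378109]), 'joint_velocities': array([ 0.01928506, -0.17015001,  0.00275672, -0.24578734,  0.00055159,
        0.05287982, -0.02762074]), 'joint_efforts': array([ 9.25875283e-04, -4.60040331e+01,  2.09905612e-01, -1.66244495e+01,
       -6.12032670e-02,  1.69596879e-02,  1.05984991e-04]), 'position': array([0.23947106, 0.6035017 , 0.21759112]), 'eef_rot': array([[-9.29506456e-01,  3.68804794e-01, -8.78836384e-04],
       [ 3.68805841e-01,  9.29503935e-01, -2.16484201e-03],
       [ 1.84777657e-05, -2.33635461e-03, -9.99997271e-01]]), 'force': array([-0.10787392, -0.03469907, -0.17235159]), 'ft_torque': array([ 0.00506164, -0.04444356,  0.01058226]), 'gripper_width': 0.09290512827836127}
```

```bash
sleep 1; ls pics
```

```text
side0.npy
side0.png
top0.npy
top0.png
```

View both.

View pics/top0.png

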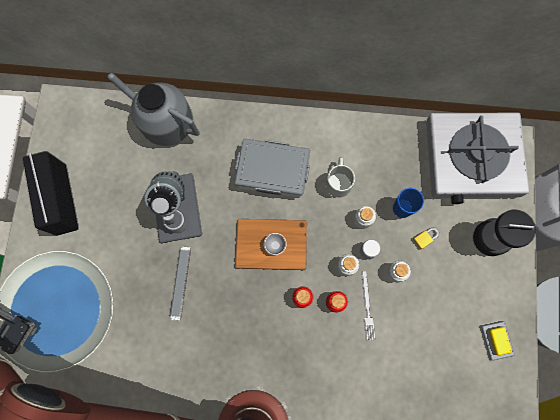

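View pics/side0.png

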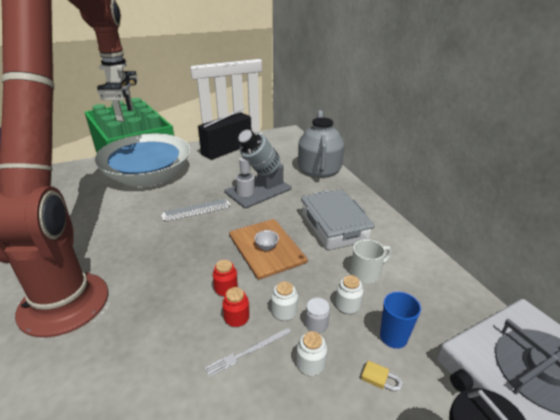

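Run:
```python
from h import *
np.set_printoptions(precision=4,suppress=True)
d=load('top0'); P=cloud(d); s=load('side0'); Q=cloud(s)
print('plane', [P[v,u] for v,u in((330,250),(100,350),(380,400))],[Q[v,u] for v,u in((390,150),(300,180))])
hsv=cv2.cvtColor(d['img'],cv2.COLOR_RGB2HSV)
# pots: cork tops from cloud near pixel
def near(P,u,v,r): return P[v-r:v+r+1,u-r:u+r+1].reshape(-1,3)
for n,(u,v) in dict(p1=(366,216),p2=(348,265),p3=(401,271),tin=(371,249),bowl=(274,244),r1=(302,297),r2=(338,301)).items():
    q=near(P,u,v,16); t=q[(q[:,2]>0.055)]if n!='tin' else q[(q[:,2]>0.05)]
    if n=='bowl': t=q[q[:,2]>0.045]
    top=t[:,2].max() if len(t) else 0
    k=t[t[:,2]>top-0.008]
    print(n,'n',len(k),'top',top,'mid',(k.min(0)+k.max(0))/2,'ext',k.max(0)-k.min(0))
# side view
for n,(u,v) in dict(p1=(349,294),p2=(285,300),p3=(312,353),tin=(317,315)).items():
    q=near(Q,u,v,22); q=q[q[:,2]>0.02]; top=np.percentile(q[:,2],99.5); k=q[q[:,2]>top-0.006]
    print('side',n,len(k),top,(k.min(0)+k.max(0))/2,k.max(0)-k.min(0))
# board
m=cv2.inRange(hsv,(5,90,80),(20,255,255)); m[:210]=0;m[280:]=0;m[:,:225]=0;m[:,315:]=0
c=max(cv2.findContours(m,0,2)[0],key=cv2.contourArea); b=cv2.boxPoints(cv2.minAreaRect(c))
B=np.array([onz(d,u,v,.018) for u,v in b]);print('board',B,B.mean(0),np.linalg.norm(B-np.roll(B,1,0),axis=1))
# mill: points
for (u,v) in ((163,203),(155,190),(170,180),(180,190),(175,222),(190,200),(160,205)): print((u,v),P[v,u])
for n,(x0,x1,y0,y1) in dict(t=(135,215,160,250)).items():
    cv2.imwrite('pics/c1.png',cv2.resize(cv2.cvtColor(d['img'][y0:y1,x0:x1],cv2.COLOR_RGB2BGR),None,fx=6,fy=6,interpolation=2))
c2=cv2.resize(cv2.cvtColor(s['img'][120:205,215:300],cv2.COLOR_RGB2BGR),None,fx=6,fy=6,interpolation=2)
c1=cv2.imread('pics/c1.png'); print(c1.shape,c2.shape)
H=540; out=np.zeros((600,800,3),np.uint8); c1=c1[:,:400]; 
c1=cv2.resize(cv2.cvtColor(d['img'][165:245,140:205],cv2.COLOR_RGB2BGR),None,fx=6,fy=6,interpolation=2);c2=c2[:,:400]
out[:c1.shape[0],:390]=c1;out[:c2.shape[0],400:800]=c2;cv2.imwrite('pics/c1.png',out[:515])
# mill foot
f=cv2.inRange(P[...,2],0.011,0.021);f[:150]=0;f[260:]=0;f[:,:140]=0;f[:,215:]=0
f=cv2.morphologyEx(f,cv2.MORPH_OPEN,np.ones((3,3)))
k=P[f>0]; r=cv2.minAreaRect(k[:,:2].astype(np.float32)); print('foot',r,cv2.boxPoints(r))
```

```text
plane [array([0.2607, 0.0365, 0.0029]), array([ 1.3666, -0.2757, -0.7245]), array([ 0.1616, -0.4059, -0.0007])] [array([ 0.156 , -0.3088, -0.0024]), array([ 0.2549, -0.0989, -0.0016])]
p1 n 4 top 1.4406051400952335 mid [ 0.3033 -0.0694  1.4406] ext [0. 0. 0.]
p2 n 5 top 1.4406051400952335 mid [ 0.3033 -0.0694  1.4406] ext [0. 0. 0.]
p3 n 3 top 1.4406051400952335 mid [ 0.3033 -0.0694  1.4406] ext [0. 0. 0.]
tin n 5 top 1.4406051400952335 mid [ 0.3033 -0.0694  1.4406] ext [0. 0. 0.]
bowl n 3 top 1.4406051400952335 mid [ 0.3033 -0.0694  1.4406] ext [0. 0. 0.]
r1 n 1 top 1.4406051400952335 mid [ 0.3033 -0.0694  1.4406] ext [0. 0. 0.]
r2 n 6 top 1.4406051400952335 mid [ 0.3033 -0.0694  1.4406] ext [0. 0. 0.]
side p1 168 0.0830144039484502 [ 0.4283 -0.5306  0.398 ] [0.4201 0.5518 0.6419]
side p2 7 0.7189697537572333 [ 0.2182 -0.8065  0.719 ] [0. 0. 0.]
side p3 5 0.15336969118596586 [ 0.2182 -0.8065  0.719 ] [0. 0. 0.]
side tin 7 0.7189697537572333 [ 0.2182 -0.8065  0.719 ] [0. 0. 0.]
board [[ 0.4364  0.0998  0.018 ]
 [ 0.5847  0.113   0.018 ]
 [ 0.5986 -0.1001  0.018 ]
 [ 0.45   -0.1087  0.018 ]] [0.5174 0.001  0.018 ] [0.209  0.1489 0.2135 0.1489]
(163, 203) [0.5671 0.2817 0.221 ]
(155, 190) [0.6025 0.311  0.2104]
(170, 180) [0.6422 0.2846 0.1778]
(180, 190) [0.6185 0.2553 0.1705]
(175, 222) [0.5448 0.2794 0.0805]
(190, 200) [0.629  0.2607 0.0132]
(160, 205) [0.5609 0.2885 0.2217]
(540, 480, 3) (510, 510, 3)
foot ((0.5832788944244385, 0.2942103147506714), (0.23497448861598969, 0.1275097280740738), 15.667074203491211) [[0.4529 0.3239]
 [0.4874 0.2011]
 [0.7136 0.2646]
 [0.6792 0.3873]]
```

View pics/c1.png

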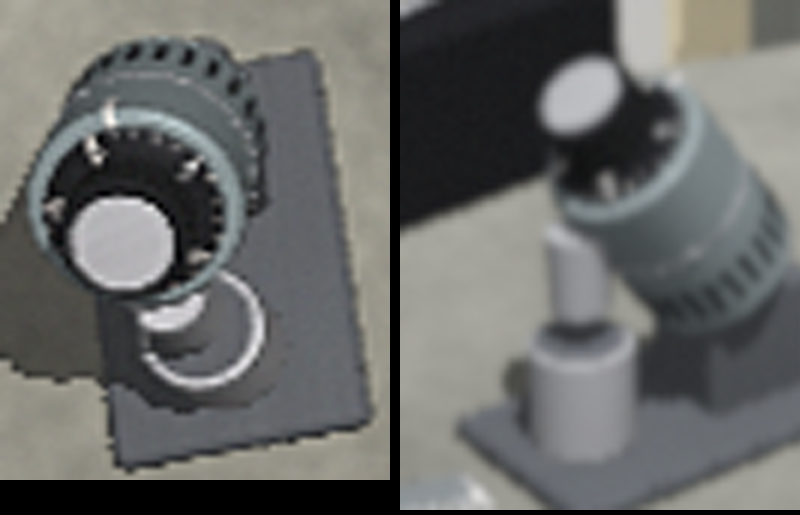

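```bash
cat >> h.py <<'E'
def proj(d,p):
    f=210/np.tan(np.radians(d['fov_y'])/2); c=(np.asarray(p)-d['xyz'])@np.array(d['rotation'])
    return np.array([d['cx']+f*c[0]/-c[2], d['cy']-f*c[1]/-c[2]])
def tri(a,ua,b,ub):
    (o1,r1),(o2,r2)=ray(a,*ua),ray(b,*ub)
    s=np.linalg.lstsq(np.stack([r1,-r2],1),o2-o1,rcond=None)[0]
    p,q=o1+r1*s[0],o2+r2*s[1]; return (p+q)/2,np.linalg.norm(p-q)
E
python3 - <<'E'
from h import *
np.set_printoptions(precision=4,suppress=True)
d=load('top0'); s=load('side0')
def cork(d,u,v,r=14):
    h=cv2.cvtColor(d['img'],cv2.COLOR_RGB2HSV); m=cv2.inRange(h,(5,70,90),(22,255,255)); k=np.zeros_like(m); cv2.circle(k,(u,v),r,255,-1)
    m=cv2.morphologyEx(m&k,cv2.MORPH_OPEN,np.ones((2,2))); 
    c=max(cv2.findContours(m,0,2)[0],key=cv2.contourArea); e=cv2.fitEllipse(cv2.convexHull(c)); return e
T=dict(p1=(366,215),p2=(348,265),p3=(401,270)); S=dict(p1=(350,284),p2=(285,290),p3=(312,341))
for n in T:
    a=cork(d,*T[n]); b=cork(s,*S[n])
    print(n,a[0],a[1],onz(d,*a[0],.082),'side',b[0],b[1],onz(s,*b[0],.08),tri(d,a[0],s,b[0]))
def lid(d,u,v,r,lo=130):
    h=cv2.cvtColor(d['img'],cv2.COLOR_RGB2HSV); m=cv2.inRange(h,(0,0,lo),(180,40,255)); k=np.zeros_like(m); cv2.circle(k,(u,v),r,255,-1)
    m=cv2.morphologyEx(m&k,cv2.MORPH_OPEN,np.ones((3,3))); c=max(cv2.findContours(m,0,2)[0],key=cv2.contourArea); return cv2.fitEllipse(c)
tl=lid(d,371,249,13); print('tin',tl,onz(d,*tl[0],.062)); 
bl=lid(d,274,244,15,90); print('bowl',bl,onz(d,*bl[0],.052))
a=lid(d,160,205,13); b=lid(s,246,136,12); print('lid',a,b,tri(d,a[0],s,b[0]))
F=np.array([onz(d,u,v,.016) for u,v in((192,173.7),(201.7,235),(159.7,242.5))]); print('foot',F,np.linalg.norm(np.diff(F,axis=0),axis=1))
ux=F[0]-F[1];ux/=np.linalg.norm(ux); uy=F[2]-F[1]; uy/=np.linalg.norm(uy); print(ux,uy,ux@uy)
yaw=np.mean([np.arctan2(ux[1],ux[0]),np.arctan2(-uy[0],uy[1])]);print('yaw',np.degrees(yaw))
X=np.array([np.cos(yaw),np.sin(yaw),0]);Y=np.array([-X[1],X[0],0])
O=(F[1]+F[2])/2+.11*X; O[2]=0
sn,cs=np.sin(np.radians(35)),np.cos(np.radians(35))
ax=-sn*X+cs*np.array([0,0,1]); up=cs*X+sn*np.array([0,0,1])
face=O-.03*X+np.array([0,0,.185]); L=tri(d,a[0],s,b[0])[0]
print('O',O,'ax',ax,'face',face,'lid-face along',(L-face)@ax,'perp',(L-face)@up,(L-face)@Y)
np.savez('mill.npz',ax=ax,up=up,Y=Y,X=X,L=L,face=face,O=O)
G=L-.017*ax; print('grip',G)
for h in (-.018,-.022,-.027):
    c=G+h*ax; print('h',h)
    for n,(u,v) in dict(index=(108,113),m1=(93,150),m2=(188,168),m3=(200,258),m4=(55,207)).items():
        o,r=ray(d,140+(u-2.5)/6,165+(v-2.5)/6); p=o+r*((c-o)@ax)/(r@ax)-c; print(n,np.hypot(p@up,p@Y),np.degrees(np.arctan2(p@Y,p@up)))
x=cv2.cvtColor(d['img'][170:225,140:190],cv2.COLOR_RGB2BGR); cv2.imwrite('pics/c2.png',cv2.resize(x,None,fx=11,fy=11,interpolation=cv2.INTER_CUBIC))
E
```

```text
p1 (367.297119140625, 214.77142333984375) (12.405801773071289, 12.697929382324219) [ 0.6172 -0.2723  0.082 ] side (351.9759216308594, 282.3783264160156) (12.79052734375, 15.404502868652344) [ 0.6203 -0.2761  0.08  ] (array([ 0.62  , -0.2737,  0.0774]), np.float64(0.0036540987835635107))
p2 (350.1102600097656, 264.110595703125) (12.705870628356934, 13.076873779296875) [ 0.4698 -0.232   0.082 ] side (285.4292297363281, 288.7879333496094) (12.898824691772461, 15.747420310974121) [ 0.4729 -0.2361  0.08  ] (array([ 0.4722, -0.2332,  0.0769]), np.float64(0.00371482803049384))
p3 (402.3865051269531, 270.7419128417969) (12.656994819641113, 13.037261009216309) [ 0.4647 -0.3805  0.082 ] side (313.2886962890625, 340.752685546875) (16.905078887939453, 17.745174407958984) [ 0.4678 -0.384   0.08  ] (array([ 0.4669, -0.3821,  0.0776]), np.float64(0.0035657905255318035))
tin ((373.5964050292969, 248.009765625), (19.940685272216797, 23.331363677978516), 154.8578338623047) [ 0.5251 -0.2992  0.062 ]
bowl ((272.6842346191406, 243.31155395507812), (17.933454513549805, 20.62093734741211), 3.46716403961181
[... 652 characters left out ...]
3343
grip [0.5707 0.2924 0.2037]
h -0.018
index 0.04873763775457915 -1.6059636271164806
m1 0.034505057647475065 15.67641137100268
m2 0.03376077422152769 -59.307245683743126
m3 0.03497374766297553 -137.0104936620729
m4 0.03392189620971129 72.30718209232663
h -0.022
index 0.04752754939007523 -0.5810808837270286
m1 0.033578129712274966 17.759199009801108
m2 0.03242427046107831 -60.55911483317609
m3 0.03550430156412839 -139.54662448288838
m4 0.03450254312076429 74.8939010203884
h -0.027
index 0.04603758320071809 0.7752122184661193
m1 0.03248580570258661 20.524975901344426
m2 0.03077752631465641 -62.275750207542615
m3 0.03626194952897738 -142.6046215729838
m4 0.035323433079995206 77.9994730070433
```

View pics/c2.png

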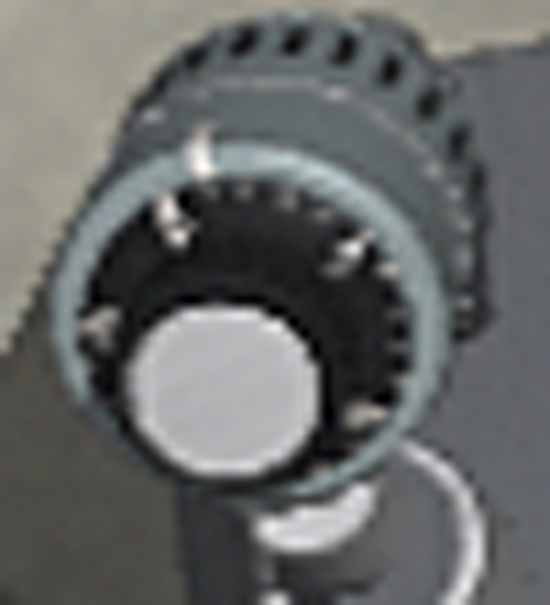

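```bash
cat >> h.py <<'E'
from scipy.spatial.transform import Rotation as Ro
M=np.load('mill.npz')
def inc(p0,R0,p1,R1):
    return np.round(R0.T@(np.asarray(p1)-p0),4).tolist(), np.round(Ro.from_matrix(R0.T@R1).as_rotvec(degrees=True),2).tolist()
def down(az): # tool down, jaw (tool y) along azimuth az deg
    a=np.radians(az); y=np.array([np.cos(a),np.sin(a),0]); z=np.array([0,0,-1.]); return np.stack([np.cross(y,z),y,z],1)
def dial(t): return np.stack([M['Y'],M['up'],-M['ax']],1)@Ro.from_euler('z',t,degrees=True).as_matrix()
E
python3 - <<'E'
from h import *
np.set_printoptions(precision=4,suppress=True)
d=load('top0');s=load('side0'); P=cloud(d);Q=cloud(s);ax=M['ax']
k=P[201:210,155:166].reshape(-1,3); k=k[(k[:,2]>.15)&(k[:,2]<.3)]; print('lid depth top: along ax rel L',np.median((k-M['L'])@ax),len(k))
k=Q[131:140,241:249].reshape(-1,3); k=k[(k[:,2]>.15)&(k[:,2]<.3)]; print('side',np.median((k-M['L'])@ax),len(k))
G=M['L']-.017*ax; o=arm.get_obs(); p0,R0=o['position'],o['eef_rot']
for t in (82,-82):
    R=dial(t); print(t,inc(p0,R0,G+.09*ax,R), R[:,1])
print(inc(p0,R0,G+.09*ax,dial(0)))
for n,(u,v) in dict(cup=(409,203),mug=(341,178),pad=(426,238),r1=(303,297),r2=(338,301)).items(): print(n,onz(d,u,v,.08))
E
```

```text
lid depth top: along ax rel L 0.002146853578234031 98
side 0.0018668506082588974 66
82 ([-0.3817, -0.1986, -0.0593], [-42.82, 11.44, 129.28]) [ 0.3818 -0.9208  0.0798]
-82 ([-0.3817, -0.1986, -0.0593], [-13.84, -32.65, -28.62]) [-0.1626  0.9835  0.0798]
([-0.3817, -0.1986, -0.0593], [-32.62, -15.93, 50.74])
cup [ 0.6641 -0.3918  0.08  ]
mug [ 0.7213 -0.1889  0.08  ]
pad [ 0.5651 -0.4445  0.08  ]
r1 [ 0.3659 -0.107   0.08  ]
r2 [ 0.3639 -0.2053  0.08  ]
```

{"api": "apply_moves", "payload": {"increments": [[[-0.38,-0.2,-0.06],[-32.6,-15.9,50.7]],[[-0.38,-0.2,-0.06],[-32.6,-15.9,50.7]],[[-0.38,-0.2,-0.06],[-32.6,-15.9,50.7]],[[-0.38,-0.2,-0.06],[-32.6,-15.9,50.7]],[[-0.38,-0.2,-0.06],[-32.6,-15.9,50.7]],[[-0.38,-0.2,-0.06],[-32.6,-15.9,50.7]],[[-0.38,-0.2,-0.06],[-32.6,-15.9,50.7]],[[-0.38,-0.2,-0.06],[-32.6,-15.9,50.7]],[[-0.38,-0.2,-0.06],[-32.6,-15.9,50.7]],[[-0.38,-0.2,-0.06],[-32.6,-15.9,50.7]],[[-0.38,-0.2,-0.06],[-32.6,-15.9,50.7]],[[-0.38,-0.2,-0.06],[-32.6,-15.9,50.7]],[[-0.38,-0.2,-0.06],[-32.6,-15.9,50.7]],[[-0.38,-0.2,-0.06],[-32.6,-15.9,50.7]]], "jaw": 0.093}}

```text
clock: 1.27
position: [0.5184, 0.279, 0.2781]
eef_rot: [[-0.277, 0.788, 0.55], [0.961, 0.226, 0.161], [0.002, 0.573, -0.819]]
force: [-0.6, 0.9, 0.6]
gripper_width: 0.0933
```

```bash
cat > st.py <<'E'
from h import *
np.set_printoptions(precision=4,suppress=True)
o=arm.get_obs(); p,R=o['position'],o['eef_rot']
print(o['clock'],'p',p,'j',o['joints'].round(1),'F',o['force'],'T',o['ft_torque'],'w',o['gripper_width'])
G=M['L']-.016*M['ax']
def to(p1,R1,n=''): print(n,inc(p,R,p1,R1))
E
python3 - <<'E'
from st import *
print(R)
to(G+.05*M['ax'],dial(80),'pre80'); to(G-.013*M['ax'],dial(80),'grip80')
E
```

```text
1.2667 p [0.5184 0.279  0.2781] j [-56.9  15.2  25.8 118.5  13.9  14.6 -30.3] F [-0.6271  0.8676  0.6008] T [-0.1891  0.6185 -0.0025] w 0.09326827578379479
[[-0.277   0.7876  0.5504]
 [ 0.9609  0.2258  0.1605]
 [ 0.0022  0.5734 -0.8193]]
pre80 ([-0.0016, 0.0016, 0.041], [-0.13, -0.14, 80.03])
grip80 ([-0.0018, 0.0016, 0.104], [-0.13, -0.14, 80.03])
```

{"api": "apply_moves", "payload": {"increments": [[[0,0,0],[0,0,80]],[[0,0,0],[0,0,80]],[[0,0,0],[0,0,80]],[[0,0,0],[0,0,80]],[[0,0,0],[0,0,80]],[[0,0,0],[0,0,80]],[[-0.002,0.002,0.041],[0,0,80]],[[-0.002,0.002,0.041],[0,0,80]],[[-0.002,0.002,0.041],[0,0,80]],[[-0.002,0.002,0.041],[0,0,80]],[[-0.002,0.002,0.041],[0,0,80]],[[-0.002,0.002,0.041],[0,0,80]],[[-0.002,0.002,0.041],[0,0,80]],[[-0.002,0.002,0.041],[0,0,80]]]}}

```text
clock: 2.43
position: [0.543, 0.2846, 0.2458]
eef_rot: [[0.726, 0.412, 0.551], [0.392, -0.906, 0.161], [0.565, 0.099, -0.819]]
force: [-0.1, -0.1, -0.2]
gripper_width: 0.093
```

Run:
```python
from st import *
to(G-.013*M['ax'],dial(80),'grip80'); t=Ro.from_matrix(dial(0).T@R).as_rotvec(degrees=True); print(t)
```

```text
2.4333 p [0.543  0.2846 0.2458] j [-61.5  21.7  35.7 118.2 -21.7  10.3 -75.1] F [-0.1265 -0.0765 -0.1853] T [-0.1623  0.6664 -0.0247] w 0.0929517600261129
grip80 ([-0.0007, 0.0002, 0.0631], [-0.2, -0.04, 0.25])
[ 0.1344  0.1708 79.7525]
```

{"api": "apply_moves", "payload": {"increments": [[[-0.001,0,0.015],[0,0,0]],[[-0.001,0,0.03],[0,0,0]],[[-0.001,0,0.042],[0,0,0]],[[-0.001,0,0.05],[0,0,0]],[[-0.001,0,0.056],[0,0,0]],[[-0.001,0,0.06],[0,0,0]],[[-0.001,0,0.062],[0,0,0]],[[-0.001,0,0.062],[0,0,0]]]}}

```text
clock: 3.1
position: [0.5774, 0.2927, 0.1948]
eef_rot: [[0.727, 0.408, 0.551], [0.388, -0.908, 0.16], [0.566, 0.098, -0.819]]
force: [-0.3, 0.1, 0.1]
gripper_width: 0.0931
```

{"api": "apply_moves", "payload": {"increments": [[[0,0,0],[0,0,0]],[[0,0,0],[0,0,0]],[[0,0,0],[0,0,0]],[[0,0,0],[0,0,0]],[[0,0,0],[0,0,0]],[[0,0,0],[0,0,0]]], "jaw": 0.045, "squeeze": 30}}

```text
clock: 3.6
position: [0.5773, 0.2928, 0.195]
eef_rot: [[0.727, 0.408, 0.552], [0.388, -0.908, 0.16], [0.566, 0.098, -0.819]]
force: [-0.9, 0.5, 1.0]
gripper_width: 0.0577
```

Run:
```python
from st import *
print('grasp pt rel G in tool',R.T@(p-.019*R[:,2]-G),'F tool',R.T@o['force'],R.T@o['ft_torque'])
```

```text
3.6 p [0.5773 0.2928 0.195 ] j [-50.5  27.5  24.  116.9 -24.8   4.  -72. ] F [-0.8604  0.5061  0.9807] T [-0.1917  0.6519  0.0276] w 0.05773694118641724
grasp pt rel G in tool [ 0.0001  0.0015 -0.0072] F tool [ 0.1258 -0.7148 -1.1964] [ 0.1293 -0.6673 -0.024 ]
```

{"api": "apply_moves", "payload": {"increments": [[[0,0,0],[0,0,0]],[[0,0,0],[0,0,0]],[[0,0,0],[0,0,-4]],[[0,0,0],[0,0,-9]],[[0,0,0],[0,0,-14]],[[0,0,0],[0,0,-19]],[[0,0,0],[0,0,-24]],[[0,0,0],[0,0,-29]],[[0,0,0],[0,0,-34]],[[0,0,0],[0,0,-39]],[[0,0,0],[0,0,-44]],[[0,0,0],[0,0,-48]],[[0,0,0],[0,0,-50]],[[0,0,0],[0,0,-50]]]}}

```text
clock: 4.77
position: [0.5783, 0.2921, 0.1955]
eef_rot: [[0.155, 0.819, 0.553], [0.945, -0.287, 0.159], [0.289, 0.498, -0.818]]
force: [1.4, -2.1, 1.8]
gripper_width: 0.0556
```

Run:
```python
from st import *
print('grasp pt rel G in tool',R.T@(p-.019*R[:,2]-G),'F tool',R.T@o['force'],R.T@o['ft_torque'],Ro.from_matrix(dial(0).T@R).as_rotvec(degrees=True))
```

```text
4.7667 p [0.5783 0.2921 0.1955] j [-48.3  27.1  20.8 116.8  -0.1   3.6 -46.4] F [ 1.3766 -2.0824  1.7703] T [-0.3524  0.4029 -0.1858] w 0.05561186060191267
grasp pt rel G in tool [-0.0015  0.0022 -0.0072] F tool [-1.242   2.6049 -1.0183] [ 0.2722 -0.4965  0.0213] [-0.1161  0.105  30.0418]
```

{"api": "apply_moves", "payload": {"increments": [[[0,0,0],[0,0,-4]],[[0,0,0],[0,0,-10]],[[0,0,0],[0,0,-16]],[[0,0,0],[0,0,-22]],[[0,0,0],[0,0,-28]],[[0,0,0],[0,0,-34]],[[0,0,0],[0,0,-40]],[[0,0,0],[0,0,-46]],[[0,0,0],[0,0,-52]],[[0,0,0],[0,0,-58]],[[0,0,0],[0,0,-64]],[[0,0,0],[0,0,-70]],[[0,0,0],[0,0,-76]],[[0,0,0],[0,0,-82]],[[0,0,0],[0,0,-88]],[[0,0,0],[0,0,-94]],[[0,0,0],[0,0,-100]],[[0,0,0],[0,0,-106]],[[0,0,0],[0,0,-112]],[[0,0,0],[0,0,-115]]]}}

```text
clock: 6.43
position: [0.5803, 0.2941, 0.1973]
eef_rot: [[-0.805, -0.209, 0.556], [-0.142, 0.976, 0.163], [-0.577, 0.052, -0.815]]
force: [5.4, 3.2, 1.4]
gripper_width: 0.0558
```

{"api": "apply_moves", "payload": {"increments": [[[0,0,0],[0,0,0]],[[0,0,0],[0,0,0]],[[0,0,0],[0,0,0]],[[0,0,0],[0,0,0]]]}}

```text
clock: 6.77
position: [0.5802, 0.2942, 0.1973]
eef_rot: [[-0.805, -0.206, 0.556], [-0.137, 0.977, 0.163], [-0.577, 0.055, -0.815]]
force: [5.7, 2.3, 1.8]
gripper_width: 0.0554
```

Run:
```python
from st import *
print('grasp pt rel G in tool',R.T@(p-.019*R[:,2]-G),'F tool',R.T@o['force'],R.T@o['ft_torque'],Ro.from_matrix(dial(0).T@R).as_rotvec(degrees=True))
```

```text
6.7667 p [0.5802 0.2942 0.1973] j [-40.5  26.2   9.7 116.3  55.3   6.6  14.3] F [5.7127 2.2723 1.8144] T [-0.0602 -0.6177 -0.2611] w 0.055413309903374494
grasp pt rel G in tool [-0.0042 -0.0006 -0.0073] F tool [-5.9596  1.1438  2.0653] [ 0.2839 -0.6054  0.079 ] [ -0.4645  -0.1202 -84.8788]
```

{"api": "apply_moves", "payload": {"increments": [[[0,0,0],[0,0,0]],[[0,0,0],[0,0,0]],[[0,0,0],[0,0,0]],[[0,0,0],[0,0,0]],[[0,0,-0.02],[0,0,0]],[[0,0,-0.06],[0,0,0]],[[0,0,-0.1],[0,0,0]],[[0,0,-0.12],[0,0,0]]], "jaw": 0.093}}

```text
clock: 7.43
position: [0.5094, 0.2738, 0.2961]
eef_rot: [[-0.807, -0.207, 0.553], [-0.14, 0.977, 0.162], [-0.574, 0.053, -0.817]]
force: [1.3, 1.1, 0.2]
gripper_width: 0.093
```

Run:
```python
from st import *
for az in (40,-140):
  to([0.45,-0.05,.28],down(az),az)
  to([0.4715,-0.234,.2],down(az),az)
```

```text
7.4333 p [0.5094 0.2738 0.2961] j [-28.7  12.1  -9.9 117.6  40.8  22.   28.9] F [1.3031 1.076  0.2289] T [-0.1167  0.5242  0.044 ] w 0.09296528573790237
40 ([0.1025, -0.3048, -0.0722], [21.56, 29.88, 59.02])
40 ([0.1568, -0.4933, -0.0247], [21.56, 29.88, 59.02])
-140 ([0.1025, -0.3048, -0.0722], [-34.19, 24.68, -114.6])
-140 ([0.1568, -0.4933, -0.0247], [-34.19, 24.68, -114.6])
```

{"api": "apply_moves", "payload": {"increments": [[[0.157,-0.493,-0.025],[21.6,29.9,59]],[[0.157,-0.493,-0.025],[21.6,29.9,59]],[[0.157,-0.493,-0.025],[21.6,29.9,59]],[[0.157,-0.493,-0.025],[21.6,29.9,59]],[[0.157,-0.493,-0.025],[21.6,29.9,59]],[[0.157,-0.493,-0.025],[21.6,29.9,59]],[[0.157,-0.493,-0.025],[21.6,29.9,59]],[[0.157,-0.493,-0.025],[21.6,29.9,59]],[[0.157,-0.493,-0.025],[21.6,29.9,59]],[[0.157,-0.493,-0.025],[21.6,29.9,59]],[[0.157,-0.493,-0.025],[21.6,29.9,59]],[[0.157,-0.493,-0.025],[21.6,29.9,59]],[[0.157,-0.493,-0.025],[21.6,29.9,59]],[[0.157,-0.493,-0.025],[21.6,29.9,59]],[[0.157,-0.493,-0.025],[21.6,29.9,59]],[[0.157,-0.493,-0.025],[21.6,29.9,59]]], "jaw": 0.08}}

```text
clock: 8.77
position: [0.4722, -0.2324, 0.198]
eef_rot: [[-0.643, 0.766, -0.003], [0.766, 0.643, -0.001], [0.001, -0.002, -1.0]]
force: [-0.2, 0.2, -0.3]
gripper_width: 0.08
```

Run:
```python
from st import *
to([0.4715,-0.234,.026],down(40),'p2')
d=grab('top','top1')
x=cv2.cvtColor(d['img'][170:225,140:190],cv2.COLOR_RGB2BGR); cv2.imwrite('pics/c3.png',cv2.resize(x,None,fx=11,fy=11,interpolation=cv2.INTER_CUBIC))
```

```text
8.7667 p [ 0.4722 -0.2324  0.198 ] j [ 24.6  25.6  -1.2 103.5   0.8  51.   63.1] F [-0.228   0.2171 -0.34  ] T [-0.0462  0.0462 -0.0146] w 0.07997987455410673
p2 ([-0.001, -0.0012, 0.1721], [-0.13, -0.07, 0.04])
```

View pics/c3.png

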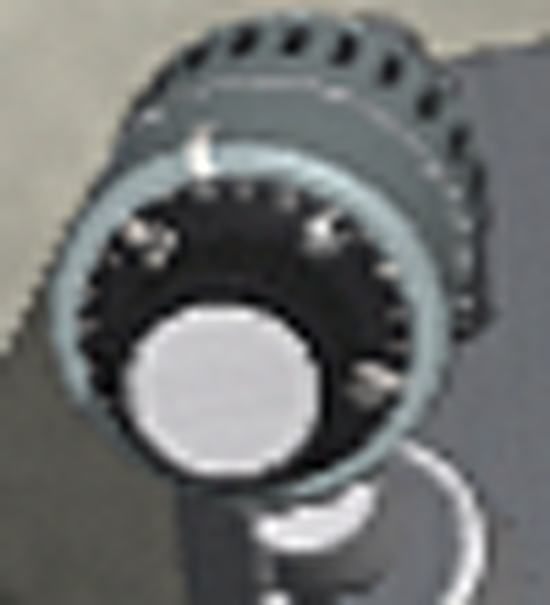

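Run:
```python
from h import *
np.set_printoptions(precision=4,suppress=True)
d=load('top1');ax,up,Y=M['ax'],M['up'],M['Y'];G=M['L']-.016*ax
for h in (-.02,-.025):
    c=G+h*ax; print('h',h)
    for n,(u,v) in dict(index=(202,150),old0=(173,220),old5=(348,255),old20=(100,322),old10=(362,415),m1=(152,240),m2=(322,230),m3=(376,380),t1=(206,190),t2=(247,190),t3=(288,200),l1=(88,322),r1=(388,270),r2=(398,335)).items():
        o,r=ray(d,140+(u-5)/11,170+(v-5)/11); p=o+r*((c-o)@ax)/(r@ax)-c; print(n,np.round(np.hypot(p@up,p@Y),4),np.round(np.degrees(np.arctan2(p@Y,p@up)),1))
```

```text
h -0.02
index 0.0489 -2.5
old0 0.0341 15.4
old5 0.0337 -60.9
old20 0.0344 71.8
old10 0.0336 -137.6
m1 0.0327 27.7
m2 0.0344 -46.3
m3 0.0327 -120.4
t1 0.0389 -0.8
t2 0.0384 -15.1
t3 0.0378 -29.9
l1 0.0372 72.3
r1 0.0394 -74.1
r2 0.0367 -99.5
h -0.025
index 0.0474 -1.2
old0 0.033 18.0
old5 0.032 -62.6
old20 0.0351 74.9
old10 0.0343 -140.9
m1 0.0319 30.9
m2 0.0326 -47.1
m3 0.0327 -123.9
t1 0.0374 0.9
t2 0.0366 -14.1
t3 0.036 -29.8
l1 0.038 75.2
r1 0.038 -76.0
r2 0.0361 -102.5
```

{"api": "apply_moves", "payload": {"increments": [[[-0.001,-0.001,0.03],[0,0,0]],[[-0.001,-0.001,0.06],[0,0,0]],[[-0.001,-0.001,0.09],[0,0,0]],[[-0.001,-0.001,0.115],[0,0,0]],[[-0.001,-0.001,0.14],[0,0,0]],[[-0.001,-0.001,0.155],[0,0,0]],[[-0.001,-0.001,0.165],[0,0,0]],[[-0.001,-0.001,0.171],[0,0,0]],[[-0.001,-0.001,0.171],[0,0,0]],[[-0.001,-0.001,0.171],[0,0,0]]]}}

```text
clock: 9.65
position: [0.4723, -0.2356, 0.0279]
eef_rot: [[-0.643, 0.766, -0.001], [0.766, 0.643, -0.002], [-0.001, -0.002, -1.0]]
force: [0.1, 0.7, -0.2]
gripper_width: 0.0796
```

```bash
python3 st.py
```

```text
9.65 p [ 0.4723 -0.2356  0.0279] j [ 24.6  40.1  -0.8 112.2   1.5  27.7  62.6] F [ 0.1113  0.6729 -0.2463] T [-0.0743  0.0091 -0.0153] w 0.07955808810294956
```

Close gently on it.

{"api": "apply_moves", "payload": {"increments": [[[0,0,0],[0,0,0]],[[0,0,0],[0,0,0]],[[0,0,0],[0,0,0]],[[0,0,0],[0,0,0]],[[0,0,0],[0,0,0]],[[0,0,0],[0,0,0]]], "jaw": 0.05, "squeeze": 20}}

```text
clock: 10.15
position: [0.4727, -0.236, 0.028]
eef_rot: [[-0.642, 0.767, 0.0], [0.767, 0.642, -0.003], [-0.002, -0.002, -1.0]]
force: [1.2, 0.8, 5.8]
gripper_width: 0.0596
```

```bash
python3 st.py
```

```text
10.15 p [ 0.4727 -0.236   0.028 ] j [ 24.6  40.1  -0.9 112.2   1.5  27.6  62.6] F [1.1627 0.7989 5.7641] T [ 0.3496 -0.2366 -0.0312] w 0.05964811231148603
```

{"api": "apply_moves", "payload": {"increments": [[[0,0,-0.003],[0,0,0]],[[0,0,-0.008],[0,0,0]],[[0,0,-0.014],[0,0,0]],[[0,0,-0.018],[0,0,0]],[[0,0,-0.02],[0,0,0]],[[0,0,-0.02],[0,0,0]],[[0,0,-0.02],[0,0,0]],[[0,0,-0.02],[0,0,0]],[[0,0,-0.02],[0,0,0]]]}}

```text
clock: 10.9
position: [0.4714, -0.2358, 0.047]
eef_rot: [[-0.642, 0.767, -0.003], [0.767, 0.642, -0.002], [0.0, -0.003, -1.0]]
force: [0.2, 0.0, -1.9]
gripper_width: 0.06
```

```bash
python3 st.py
```

```text
10.9 p [ 0.4714 -0.2358  0.047 ] j [ 24.7  38.3  -0.9 111.7   1.4  30.2  62.7] F [ 0.2291  0.0258 -1.8963] T [-0.0168  0.014  -0.0534] w 0.05996599089083797
```

{"api": "apply_moves", "payload": {"increments": [[[0,0,0],[0,0,0]],[[0,0,0.006],[0,0,0]],[[0,0,0.011],[0,0,0]],[[0,0,0.015],[0,0,0]],[[0,0,0.017],[0,0,0]],[[0,0,0.018],[0,0,0]],[[0,0,0.019],[0,0,0]],[[0,0,0.0195],[0,0,0]],[[0,0,0.0195],[0,0,0]],[[0,0,0.0195],[0,0,0]]]}}

```text
clock: 11.73
position: [0.4713, -0.2359, 0.0281]
eef_rot: [[-0.642, 0.767, -0.003], [0.767, 0.642, -0.002], [0.0, -0.003, -1.0]]
force: [-2.3, 0.3, 4.2]
gripper_width: 0.0595
```

```bash
python3 st.py
```

```text
11.7333 p [ 0.4713 -0.2359  0.0281] j [ 24.6  40.1  -0.8 112.3   1.5  27.7  62.6] F [-2.2759  0.3037  4.2441] T [0.1526 0.4206 0.0209] w 0.05951587968096351
```

{"api": "apply_moves", "payload": {"increments": [[[0,0,0],[0,0,0]],[[0,0,0],[0,0,0]],[[0,0,0],[0,0,0]],[[0,0,0],[0,0,0]],[[0,0,-0.02],[0,0,0]],[[0,0,-0.06],[0,0,0]],[[0,0,-0.1],[0,0,0]],[[0,0,-0.13],[0,0,0]],[[0,0,-0.13],[0,0,0]]], "jaw": 0.08}}

```text
clock: 12.48
position: [0.4759, -0.2376, 0.1638]
eef_rot: [[-0.642, 0.767, 0.01], [0.767, 0.642, -0.008], [-0.012, 0.003, -1.0]]
force: [1.0, 0.7, 0.6]
gripper_width: 0.0803
```

Run:
```python
from st import *
to([0.6187,-0.274,.16],down(80),'p1'); to([0.466,-0.382,.16],down(-40),'p3'); to([0.466,-0.382,.16],down(140),'p3b')
```

```text
12.4833 p [ 0.4759 -0.2376  0.1638] j [ 24.8  28.1  -1.1 105.8   1.   45.4  63.1] F [0.9582 0.7361 0.6302] T [-0.1017 -0.0016 -0.0208] w 0.08030567119338483
p1 ([-0.1195, 0.0862, 0.0056], [-0.11, 0.74, -40.08])
p3 ([-0.1043, -0.1003, 0.0049], [0.62, 0.49, 79.92])
p3b ([-0.1043, -0.1003, 0.0049], [-0.51, 0.65, -100.08])
```

{"api": "apply_moves", "payload": {"increments": [[[-0.12,0.09,0],[0,0,-40]],[[-0.12,0.09,0],[0,0,-40]],[[-0.12,0.09,0],[0,0,-40]],[[-0.12,0.09,0],[0,0,-40]],[[-0.12,0.09,0],[0,0,-40]],[[-0.12,0.09,0],[0,0,-40]],[[-0.12,0.09,0],[0,0,-40]],[[-0.12,0.09,0],[0,0,-40]],[[-0.12,0.09,0],[0,0,-40]]]}}

```text
clock: 13.23
position: [0.6174, -0.2699, 0.1569]
eef_rot: [[-0.984, 0.177, -0.003], [0.177, 0.984, -0.002], [0.003, -0.003, -1.0]]
force: [-0.3, 0.5, 0.4]
gripper_width: 0.0802
```

Run:
```python
from st import *
to([0.619,-0.274,.029],down(80),'p1')
```

```text
13.2333 p [ 0.6174 -0.2699  0.1569] j [ 28.   41.1 -11.7  81.1   9.1  58.8  94.2] F [-0.3001  0.5317  0.3547] T [ 0.0197 -0.0363 -0.0408] w 0.08024189925533617
p1 ([-0.0026, -0.0034, 0.1279], [-0.14, -0.16, -0.17])
```

{"api": "apply_moves", "payload": {"increments": [[[-0.002,-0.003,0.03],[0,0,0]],[[-0.002,-0.003,0.06],[0,0,0]],[[-0.002,-0.003,0.085],[0,0,0]],[[-0.002,-0.003,0.105],[0,0,0]],[[-0.002,-0.003,0.118],[0,0,0]],[[-0.002,-0.003,0.125],[0,0,0]],[[-0.002,-0.003,0.127],[0,0,0]],[[-0.002,-0.003,0.127],[0,0,0]],[[-0.002,-0.003,0.127],[0,0,0]]]}}

```text
clock: 13.98
position: [0.6201, -0.2739, 0.0319]
eef_rot: [[-0.985, 0.175, 0.0], [0.175, 0.985, -0.003], [-0.001, -0.003, -1.0]]
force: [0.0, 0.4, 1.3]
gripper_width: 0.0799
```

```bash
python3 st.py
```

```text
13.9833 p [ 0.6201 -0.2739  0.0319] j [ 27.5  49.5 -10.3  86.1  11.2  45.3  92.8] F [0.0344 0.383  1.3012] T [0.0184 0.0096 0.0265] w 0.0799029033133673
```

{"api": "apply_moves", "payload": {"increments": [[[0,0,0.004],[0,0,0]],[[0,0,0.004],[0,0,0]],[[0,0,0.004],[0,0,0]]]}}

```text
clock: 14.23
position: [0.6192, -0.2737, 0.0269]
eef_rot: [[-0.985, 0.175, -0.002], [0.175, 0.985, -0.003], [0.001, -0.003, -1.0]]
force: [-0.1, -0.7, 0.3]
gripper_width: 0.0799
```

{"api": "apply_moves", "payload": {"increments": [[[0,0,0],[0,0,0]],[[0,0,0],[0,0,0]],[[0,0,0],[0,0,0]],[[0,0,0],[0,0,0]],[[0,0,0],[0,0,0]],[[0,0,0],[0,0,0]]], "jaw": 0.05, "squeeze": 20}}

```text
clock: 14.73
position: [0.6195, -0.2722, 0.0266]
eef_rot: [[-0.985, 0.174, -0.002], [0.174, 0.985, -0.001], [0.002, -0.001, -1.0]]
force: [0.5, 2.3, 1.6]
gripper_width: 0.0597
```

{"api": "apply_moves", "payload": {"increments": [[[0,0,-0.003],[0,0,0]],[[0,0,-0.008],[0,0,0]],[[0,0,-0.014],[0,0,0]],[[0,0,-0.018],[0,0,0]],[[0,0,-0.02],[0,0,0]],[[0,0,-0.02],[0,0,0]],[[0,0,-0.02],[0,0,0]],[[0,0,-0.02],[0,0,0]],[[0,0,-0.02],[0,0,0]]]}}

```text
clock: 15.48
position: [0.6188, -0.2734, 0.0461]
eef_rot: [[-0.985, 0.175, -0.003], [0.175, 0.985, -0.002], [0.003, -0.002, -1.0]]
force: [-0.3, 0.3, -3.9]
gripper_width: 0.0596
```

```bash
python3 st.py
```

```text
15.4833 p [ 0.6188 -0.2734  0.0461] j [ 27.6  48.4 -10.5  85.8  11.   46.9  93. ] F [-0.3177  0.2848 -3.9109] T [0.0711 0.0182 0.0723] w 0.05958255979888751
```

{"api": "apply_moves", "payload": {"increments": [[[0,0,-0.02],[0,0,0]],[[0,0,-0.045],[0,0,0]],[[0,0,-0.07],[0,0,0]],[[0,0,-0.095],[0,0,0]],[[0,0,-0.115],[0,0,0]],[[0,0,-0.125],[0,0,0]],[[0,0,-0.13],[0,0,0]],[[0,0,-0.13],[0,0,0]],[[0,0,-0.13],[0,0,0]]]}}

```text
clock: 16.23
position: [0.6185, -0.2729, 0.175]
eef_rot: [[-0.985, 0.175, -0.005], [0.175, 0.985, -0.001], [0.005, -0.002, -1.0]]
force: [0.4, -0.6, -4.5]
gripper_width: 0.0595
```

Run:
```python
from st import *
to([0.4774,0.0633,.13],down(20),'board')
d=load('top1')
m=cv2.inRange(cv2.cvtColor(d['img'],cv2.COLOR_RGB2HSV),(5,90,80),(20,255,255))[220:270,238:306]
k=cv2.findContours(255-m,cv2.RETR_CCOMP,2)[0]
for c in k:
    if 150<cv2.contourArea(c)<900: e=cv2.fitEllipse(c); print('bowl',e,onz(d,e[0][0]+238,e[0][1]+220,.05))
```

```text
16.2333 p [ 0.6185 -0.2729  0.175 ] j [ 28.3  40.4 -11.9  79.4   8.9  61.4  94.8] F [ 0.3708 -0.6143 -4.5207] T [-0.0093  0.0441 -0.0328] w 0.05953244725828203
board ([0.1975, 0.3065, 0.0452], [-0.25, -0.17, 59.94])
bowl ((36.508544921875, 23.432016372680664), (21.48182487487793, 22.80164909362793), 92.52671813964844) [ 0.5137 -0.0115  0.05  ]
```

{"api": "apply_moves", "payload": {"increments": [[[0.007,0.01,0],[0,0,2]],[[0.02,0.03,0],[0,0,6]],[[0.036,0.056,0],[0,0,11]],[[0.053,0.082,0],[0,0,16]],[[0.07,0.109,0],[0,0,21]],[[0.087,0.135,0],[0,0,26]],[[0.104,0.161,0],[0,0,31]],[[0.121,0.188,0],[0,0,37]],[[0.138,0.214,0],[0,0,42]],[[0.155,0.24,0],[0,0,47]],[[0.17,0.264,0],[0,0,52]],[[0.182,0.284,0],[0,0,56]],[[0.192,0.298,0],[0,0,58]],[[0.198,0.306,0],[0,0,60]],[[0.198,0.306,0],[0,0,60]],[[0.198,0.306,0],[0,0,60]],[[0.198,0.306,0],[0,0,60]]]}}

```text
clock: 17.65
position: [0.478, 0.0615, 0.1755]
eef_rot: [[-0.34, 0.94, -0.003], [0.94, 0.34, -0.003], [-0.002, -0.004, -1.0]]
force: [0.9, -0.7, -3.5]
gripper_width: 0.0597
```

Run:
```python
from st import *
to([0.4774,0.0633,.0446],down(20),'board')
```

```text
17.65 p [0.478  0.0615 0.1755] j [-12.4  23.7   3.3 111.8  -1.6  44.7  11.7] F [ 0.9184 -0.6738 -3.5325] T [-0.0896  0.0365  0.0243] w 0.05969333174383949
board ([0.0022, 0.0006, 0.1309], [-0.23, 0.12, -0.1])
```

{"api": "apply_moves", "payload": {"increments": [[[0.002,0,0.01],[0,0,0]],[[0.002,0,0.03],[0,0,0]],[[0.002,0,0.05],[0,0,0]],[[0.002,0,0.07],[0,0,0]],[[0.002,0,0.09],[0,0,0]],[[0.002,0,0.105],[0,0,0]],[[0.002,0,0.115],[0,0,0]],[[0.002,0,0.12],[0,0,0]],[[0.002,0,0.122],[0,0,0]],[[0.002,0,0.122],[0,0,0]],[[0.002,0,0.122],[0,0,0]]]}}

```text
clock: 18.57
position: [0.4777, 0.0639, 0.0545]
eef_rot: [[-0.34, 0.94, -0.001], [0.94, 0.34, -0.002], [-0.002, -0.002, -1.0]]
force: [-0.1, -0.1, -3.1]
gripper_width: 0.0596
```

Run:
```python
from st import *
to([0.4774,0.0633,.0446],down(20),'board')
d=grab('side','side1')
cv2.imwrite('pics/c4.png',cv2.resize(cv2.cvtColor(d['img'][190:400,200:420],cv2.COLOR_RGB2BGR),None,fx=2.8,fy=2.8,interpolation=2))
```

```text
18.5667 p [0.4777 0.0639 0.0545] j [-11.8  35.    2.1 118.5  -2.5  26.6  12.1] F [-0.09   -0.1275 -3.1208] T [-0.0444  0.0708 -0.0254] w 0.05956712348454202
board ([-0.0004, -0.0005, 0.0099], [-0.09, 0.1, -0.11])
```

View pics/c4.png

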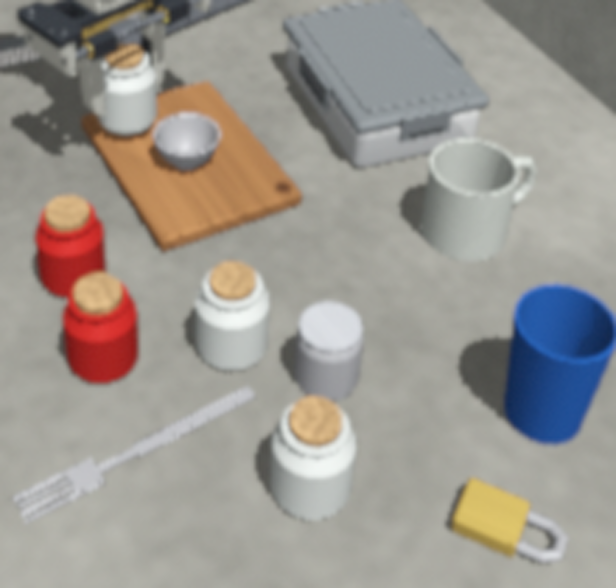

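{"api": "apply_moves", "payload": {"increments": [[[0,0,0.002],[0,0,0]],[[0,0,0.004],[0,0,0]],[[0,0,0.006],[0,0,0]],[[0,0,0.007],[0,0,0]],[[0,0,0.008],[0,0,0]],[[0,0,0.009],[0,0,0]],[[0,0,0.009],[0,0,0]],[[0,0,0.009],[0,0,0]]]}}

```text
clock: 19.28
position: [0.4769, 0.0643, 0.045]
eef_rot: [[-0.341, 0.94, -0.002], [0.94, 0.341, -0.002], [-0.001, -0.003, -1.0]]
force: [0.0, -0.2, -3.7]
gripper_width: 0.0598
```

{"api": "apply_moves", "payload": {"increments": [[[0,0,0.0005],[0,0,0]],[[0,0,0.001],[0,0,0]],[[0,0,0.001],[0,0,0]]]}}

```text
clock: 19.53
position: [0.477, 0.0642, 0.0445]
eef_rot: [[-0.341, 0.94, -0.002], [0.94, 0.341, -0.002], [-0.001, -0.003, -1.0]]
force: [-1.7, -1.2, 2.5]
gripper_width: 0.0593
```

{"api": "apply_moves", "payload": {"increments": [[[0,0,0],[0,0,0]],[[0,0,0],[0,0,0]],[[0,0,0],[0,0,0]],[[0,0,0],[0,0,0]],[[0,0,0],[0,0,0]],[[0,0,-0.01],[0,0,0]],[[0,0,-0.03],[0,0,0]],[[0,0,-0.06],[0,0,0]],[[0,0,-0.1],[0,0,0]],[[0,0,-0.14],[0,0,0]],[[0,0,-0.18],[0,0,0]],[[0,0,-0.2],[0,0,0]]], "jaw": 0.085}}

```text
clock: 20.53
position: [0.4792, 0.0649, 0.2496]
eef_rot: [[-0.341, 0.94, 0.006], [0.94, 0.341, -0.001], [-0.003, 0.006, -1.0]]
force: [1.1, 0.2, -0.6]
gripper_width: 0.0855
```

Run:
```python
from st import *
to([0.35,0.35,.25],down(50),'away')
```

```text
20.5333 p [0.4792 0.0649 0.2496] j [-13.1  18.4   3.7 106.   -1.3  55.4  11. ] F [ 1.0856  0.241  -0.5873] T [-0.0805  0.0163  0.0397] w 0.08551330701059552
away ([0.3121, -0.0244, -0.0013], [0.27, 0.24, -30.08])
```

{"api": "apply_moves", "payload": {"increments": [[[0.1,0,-0.02],[0,0,-10]],[[0.2,-0.02,-0.03],[0,0,-20]],[[0.31,-0.02,-0.03],[0,0,-30]],[[0.31,-0.02,-0.03],[0,0,-30]],[[0.31,-0.02,-0.03],[0,0,-30]],[[0.31,-0.02,-0.03],[0,0,-30]],[[0.31,-0.02,-0.03],[0,0,-30]],[[0.31,-0.02,-0.03],[0,0,-30]],[[0.31,-0.02,-0.03],[0,0,-30]],[[0.31,-0.02,-0.03],[0,0,-30]],[[0.31,-0.02,-0.03],[0,0,-30]]]}}

```text
clock: 21.45
position: [0.3536, 0.3479, 0.2738]
eef_rot: [[-0.764, 0.645, -0.002], [0.645, 0.764, -0.004], [-0.001, -0.004, -1.0]]
force: [0.0, -0.9, 0.1]
gripper_width: 0.0847
```

Run:
```python
from st import *
d=grab('top','top2'); s=grab('side','side2'); a=load('top0')
df=cv2.absdiff(d['img'],a['img']).max(2)
h=cv2.cvtColor(d['img'],cv2.COLOR_RGB2HSV)
def cork(d,u,v,r=14):
    h=cv2.cvtColor(d['img'],cv2.COLOR_RGB2HSV); m=cv2.inRange(h,(5,70,90),(22,255,255)); k=np.zeros_like(m); cv2.circle(k,(u,v),r,255,-1)
    c=max(cv2.findContours(cv2.morphologyEx(m&k,cv2.MORPH_OPEN,np.ones((2,2))),0,2)[0],key=cv2.contourArea); return cv2.fitEllipse(cv2.convexHull(c))[0]
for n,(u,v) in dict(p2=(348,265),p3=(401,270)).items(): print(n,onz(a,*cork(a,u,v),.082),onz(d,*cork(d,u,v),.082))
print('pot expected px',proj(d,[.477,.064,.1]))
print('diff comps',[(x[:4].tolist(),int(x[4])) for x in cv2.connectedComponentsWithStats((df>40).astype(np.uint8))[2][1:] if x[4]>25])
t=cv2.resize(cv2.cvtColor(d['img'][165:310,130:440],cv2.COLOR_RGB2BGR),None,fx=2.5,fy=2.5,interpolation=2)
b=cv2.resize(cv2.cvtColor(s['img'][200:380,190:440],cv2.COLOR_RGB2BGR),(333,240))
o2=np.zeros((600,775,3),np.uint8); o2[:t.shape[0],:775]=t[:362]; c=cv2.resize(cv2.cvtColor(d['img'][170:225,140:190],cv2.COLOR_RGB2BGR),(214,236),interpolation=2)
o2[363:599,:214]=c; o2[362:600,230:563]=b[:238]; cv2.imwrite('pics/c5.png',o2)
```

```text
21.45 p [0.3536 0.3479 0.2738] j [-39.9  18.7  -9.8 101.2   3.7  60.6  -1.2] F [ 0.0338 -0.8735  0.1203] T [-0.0706 -0.0257  0.0013] w 0.08471264556204638
p2 [ 0.4698 -0.232   0.082 ] [ 0.4641 -0.2355  0.082 ]
p3 [ 0.4647 -0.3805  0.082 ] [ 0.4647 -0.3805  0.082 ]
pot expected px [246.0046 251.1387]
diff comps [([345, 206, 31, 23], 489), ([0, 236, 209, 184], 18537), ([236, 243, 24, 23], 400), ([230, 248, 5, 16], 56), ([328, 255, 30, 15], 122), ([330, 263, 30, 16], 139), ([202, 399, 11, 7], 38), ([216, 398, 13, 5], 36), ([228, 400, 11, 6], 32)]
```

View pics/c5.png

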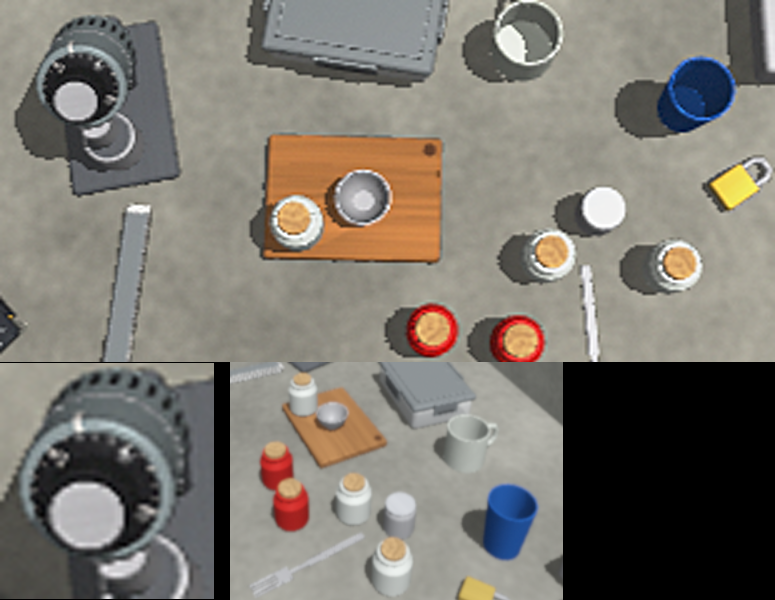

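Run:
```python
from st import *
d=load('top2');s=load('side2');a=load('top0');sa=load('side0')
def cork(d,u,v,r=14):
    h=cv2.cvtColor(d['img'],cv2.COLOR_RGB2HSV); m=cv2.inRange(h,(5,70,90),(22,255,255)); k=np.zeros_like(m); cv2.circle(k,(u,v),r,255,-1)
    c=max(cv2.findContours(cv2.morphologyEx(m&k,cv2.MORPH_OPEN,np.ones((2,2))),0,2)[0],key=cv2.contourArea); return cv2.fitEllipse(cv2.convexHull(c))[0]
print('p2 side before/after',onz(sa,*cork(sa,285,290),.08),onz(s,*cork(s,285,290),.08),onz(load('side1'),*cork(load('side1'),285,290),.08),'top',onz(load('top1'),*cork(load('top1'),350,264),.082))
# white wall outline of placed pot in the top view
h=cv2.cvtColor(d['img'],cv2.COLOR_RGB2HSV); m=cv2.inRange(h,(0,0,150),(180,50,255)); k=np.zeros_like(m); cv2.circle(k,(248,252),16,255,-1)
c=np.vstack([x for x in cv2.findContours(m&k,0,2)[0]]); e=cv2.minEnclosingCircle(c); print(e,onz(d,*e[0],.074))
```

```text
21.55 p [0.354  0.3475 0.2737] j [-39.9  18.7  -9.8 101.2   3.6  60.6  -1.2] F [-0.545  -0.4041 -0.2692] T [-0.0963  0.0328  0.0149] w 0.08483082743747651
p2 side before/after [ 0.4729 -0.2361  0.08  ] [ 0.4667 -0.2396  0.08  ] [ 0.4667 -0.2396  0.08  ] top [ 0.4729 -0.2199  0.082 ]
((245.06626892089844, 252.3554229736328), 13.201433181762695) [0.4766 0.0689 0.074 ]
```

Run:
```python
from st import *
to([0.4714,-0.2341,.2],down(40),'p2')
```

```text
21.55 p [0.354  0.3475 0.2737] j [-39.9  18.7  -9.8 101.2   3.6  60.6  -1.2] F [-0.545  -0.4041 -0.2692] T [-0.0963  0.0328  0.0149] w 0.08483082743747651
p2 ([-0.4654, -0.3676, 0.0755], [-0.21, 0.06, 9.73])
```

{"api": "apply_moves", "payload": {"increments": [[[-0.03,-0.01,0],[0,0,1]],[[-0.065,-0.025,0],[0,0,2]],[[-0.095,-0.045,0],[0,0,3]],[[-0.125,-0.07,0],[0,0,4]],[[-0.155,-0.095,0],[0,0,4]],[[-0.185,-0.12,0],[0,0,5]],[[-0.215,-0.145,0],[0,0,5]],[[-0.245,-0.17,0],[0,0,6]],[[-0.275,-0.195,0],[0,0,6]],[[-0.305,-0.22,0],[0,0,7]],[[-0.335,-0.245,0],[0,0,8]],[[-0.365,-0.27,0.01],[0,0,9]],[[-0.395,-0.3,0.03],[0,0,10]],[[-0.425,-0.33,0.05],[0,0,10]],[[-0.45,-0.355,0.07],[0,0,10]],[[-0.465,-0.368,0.075],[0,0,10]],[[-0.465,-0.368,0.075],[0,0,10]],[[-0.465,-0.368,0.075],[0,0,10]],[[-0.465,-0.368,0.075],[0,0,10]],[[-0.465,-0.368,0.075],[0,0,10]]], "jaw": 0.09}}

```text
clock: 23.22
position: [0.472, -0.2305, 0.2003]
eef_rot: [[-0.643, 0.766, -0.001], [0.766, 0.643, -0.002], [-0.0, -0.002, -1.0]]
force: [0.3, 0.4, 0.6]
gripper_width: 0.0901
```

Run:
```python
from st import *
to([0.4714,-0.2341,.018],down(40),'p2')
```

```text
23.2167 p [ 0.472  -0.2305  0.2003] j [ 18.8  25.4   7.  103.8  -3.7  51.1  67.5] F [0.314  0.4081 0.5632] T [-0.0718  0.0064 -0.0253] w 0.0901221846734806
p2 ([-0.0023, -0.0024, 0.1823], [-0.12, 0.02, 0.02])
```

{"api": "apply_moves", "payload": {"increments": [[[-0.002,-0.002,0.02],[0,0,0]],[[-0.002,-0.002,0.045],[0,0,0]],[[-0.002,-0.002,0.07],[0,0,0]],[[-0.002,-0.002,0.085],[0,0,0]],[[-0.002,-0.002,0.09],[0,0,0]],[[-0.002,-0.002,0.09],[0,0,0]]]}}

```text
clock: 23.72
position: [0.4711, -0.2332, 0.1093]
eef_rot: [[-0.643, 0.765, -0.004], [0.765, 0.643, -0.001], [0.002, -0.003, -1.0]]
force: [0.2, 0.3, 0.4]
gripper_width: 0.0905
```

Run:
```python
from st import *
to([0.4714,-0.2341,.018],down(40),'p2')
```

```text
23.7167 p [ 0.4711 -0.2332  0.1093] j [ 19.9  32.6   6.  109.3  -4.9  38.5  68.8] F [0.1505 0.3034 0.3868] T [-0.0018 -0.006   0.0265] w 0.09050899546956068
p2 ([-0.001, -0.0001, 0.0913], [-0.2, -0.1, 0.05])
```

{"api": "apply_moves", "payload": {"increments": [[[-0.001,0,0.015],[0,0,0]],[[-0.001,0,0.035],[0,0,0]],[[-0.001,0,0.055],[0,0,0]],[[-0.001,0,0.07],[0,0,0]],[[-0.001,0,0.08],[0,0,0]],[[-0.001,0,0.087],[0,0,0]],[[-0.001,0,0.09],[0,0,0]],[[-0.001,0,0.09],[0,0,0]],[[-0.001,0,0.09],[0,0,0]],[[-0.001,0,0.09],[0,0,0]]]}}

```text
clock: 24.55
position: [0.4724, -0.236, 0.0206]
eef_rot: [[-0.642, 0.767, -0.001], [0.767, 0.642, -0.003], [-0.002, -0.002, -1.0]]
force: [0.4, 0.3, 0.3]
gripper_width: 0.09
```

{"api": "apply_moves", "payload": {"increments": [[[0,0,0],[0,0,0]],[[0,0,0],[0,0,0]],[[0,0,0],[0,0,0]]], "jaw": 0.076, "squeeze": 10}}

```text
clock: 24.8
position: [0.472, -0.2358, 0.02]
eef_rot: [[-0.642, 0.767, -0.002], [0.767, 0.642, -0.003], [-0.001, -0.003, -1.0]]
force: [0.1, 0.4, -0.2]
gripper_width: 0.0773
```

{"api": "apply_moves", "payload": {"increments": [[[0,0,0],[0,0,0]],[[0,0,0],[0,0,0]]], "jaw": 0.072}}

```text
clock: 24.97
position: [0.4718, -0.2357, 0.0198]
eef_rot: [[-0.642, 0.767, -0.002], [0.767, 0.642, -0.002], [-0.0, -0.003, -1.0]]
force: [-0.3, 0.3, -0.5]
gripper_width: 0.0722
```

{"api": "apply_moves", "payload": {"increments": [[[0,0,0],[0,0,0]],[[0,0,0],[0,0,0]]], "jaw": 0.068}}

```text
clock: 25.13
position: [0.4717, -0.2357, 0.0197]
eef_rot: [[-0.642, 0.767, -0.002], [0.767, 0.642, -0.002], [-0.0, -0.003, -1.0]]
force: [0.6, 0.3, 0.8]
gripper_width: 0.0682
```

{"api": "apply_moves", "payload": {"increments": [[[0,0,0],[0,0,0]],[[0,0,0],[0,0,0]],[[0,0,0],[0,0,0]]], "jaw": 0.064}}

```text
clock: 25.38
position: [0.4718, -0.2357, 0.0197]
eef_rot: [[-0.642, 0.767, -0.002], [0.767, 0.642, -0.002], [-0.0, -0.003, -1.0]]
force: [-0.9, -0.8, -1.1]
gripper_width: 0.0641
```

Run:
```python
from st import *
d=grab('top','top3')
cv2.imwrite('pics/c6.png',cv2.resize(cv2.cvtColor(d['img'][190:310,300:440],cv2.COLOR_RGB2BGR),None,fx=4,fy=4,interpolation=2))
```

```text
25.3833 p [ 0.4718 -0.2357  0.0197] j [ 21.2  41.1   4.4 112.5  -6.1  26.7  69.9] F [-0.9303 -0.7592 -1.0599] T [-0.0007  0.0587 -0.0115] w 0.0640589631250471
```

Pushed to within about 2 mm of its first place. I'll open slowly and rise straight up.

{"api": "apply_moves", "payload": {"increments": [[[0,0,0],[0,0,0]],[[0,0,0],[0,0,0]],[[0,0,0],[0,0,0]]], "jaw": 0.076}}

```text
clock: 25.68
position: [0.4718, -0.2357, 0.0197]
eef_rot: [[-0.642, 0.767, -0.002], [0.767, 0.642, -0.002], [-0.0, -0.003, -1.0]]
force: [-0.8, -1.1, 0.5]
gripper_width: 0.0754
```

{"api": "apply_moves", "payload": {"increments": [[[0,0,0],[0,0,0]],[[0,0,0],[0,0,0]],[[0,0,0],[0,0,0]],[[0,0,0],[0,0,0]]], "jaw": 0.09}}

```text
clock: 26.02
position: [0.4718, -0.2357, 0.0197]
eef_rot: [[-0.642, 0.767, -0.002], [0.767, 0.642, -0.002], [-0.0, -0.003, -1.0]]
force: [0.3, -0.2, 0.1]
gripper_width: 0.0895
```

{"api": "apply_moves", "payload": {"increments": [[[0,0,-0.005],[0,0,0]],[[0,0,-0.015],[0,0,0]],[[0,0,-0.03],[0,0,0]],[[0,0,-0.05],[0,0,0]],[[0,0,-0.07],[0,0,0]],[[0,0,-0.095],[0,0,0]],[[0,0,-0.12],[0,0,0]],[[0,0,-0.15],[0,0,0]],[[0,0,-0.18],[0,0,0]],[[0,0,-0.2],[0,0,0]],[[0,0,-0.22],[0,0,0]],[[0,0,-0.22],[0,0,0]]]}}

```text
clock: 27.02
position: [0.4743, -0.2364, 0.2448]
eef_rot: [[-0.642, 0.767, 0.007], [0.767, 0.642, -0.006], [-0.009, 0.001, -1.0]]
force: [0.4, 0.1, 0.1]
gripper_width: 0.0902
```

{"api": "apply_moves", "payload": {"increments": [[[0.02,0.015,0],[0,0,0]],[[0.05,0.035,0],[0,0,0]],[[0.08,0.06,0],[0,0,0]],[[0.11,0.085,0],[0,0,0]],[[0.14,0.11,0],[0,0,0]],[[0.17,0.13,0],[0,0,0]],[[0.2,0.155,0],[0,0,0]],[[0.23,0.18,0],[0,0,0]],[[0.26,0.205,0],[0,0,0]],[[0.29,0.23,0],[0,0,0]],[[0.32,0.255,0],[0,0,0]],[[0.35,0.28,0],[0,0,0]],[[0.38,0.305,0],[0,0,0]],[[0.4,0.32,0],[0,0,0]],[[0.4,0.32,0],[0,0,0]],[[0.4,0.32,0],[0,0,0]],[[0.4,0.32,0],[0,0,0]]]}}

```text
clock: 28.43
position: [0.4608, 0.2753, 0.2381]
eef_rot: [[-0.641, 0.768, -0.003], [0.768, 0.641, -0.004], [-0.001, -0.005, -1.0]]
force: [1.3, 0.1, -0.0]
gripper_width: 0.0897
```

Run:
```python
from st import *
d=grab('top','top4');s=grab('side','side4');a=load('top0');sa=load('side0')
def cork(d,u,v,r=14):
    h=cv2.cvtColor(d['img'],cv2.COLOR_RGB2HSV); m=cv2.inRange(h,(5,70,90),(22,255,255)); k=np.zeros_like(m); cv2.circle(k,(u,v),r,255,-1)
    c=max(cv2.findContours(cv2.morphologyEx(m&k,cv2.MORPH_OPEN,np.ones((2,2))),0,2)[0],key=cv2.contourArea); return cv2.fitEllipse(cv2.convexHull(c))[0]
print('p2 top',onz(a,*cork(a,350,264),.082),onz(d,*cork(d,350,264),.082),'side',onz(sa,*cork(sa,285,290),.08),onz(s,*cork(s,285,290),.08))
df=cv2.absdiff(d['img'],a['img']).max(2)
print('diff comps',[(x[:4].tolist(),int(x[4])) for x in cv2.connectedComponentsWithStats((df>40).astype(np.uint8))[2][1:] if x[4]>15])
t=cv2.resize(cv2.cvtColor(d['img'][165:310,130:440],cv2.COLOR_RGB2BGR),(775,362),interpolation=2)
b=cv2.resize(cv2.cvtColor(s['img'][200:380,190:440],cv2.COLOR_RGB2BGR),(333,238))
o2=np.zeros((600,775,3),np.uint8); o2[:362]=t; o2[362:600,230:563]=b; cv2.imwrite('pics/c7.png',o2)
```

```text
28.4333 p [0.4608 0.2753 0.2381] j [-32.6  24.1  -0.9  98.6   0.6  57.6   6.1] F [ 1.3392  0.0767 -0.0468] T [-0.1355  0.0295  0.0245] w 0.08965459943030898
p2 top [ 0.4698 -0.232   0.082 ] [ 0.4641 -0.2355  0.082 ] side [ 0.4729 -0.2361  0.08  ] [ 0.4667 -0.2397  0.08  ]
diff comps [([0, 188, 229, 232], 22318), ([151, 188, 7, 6], 20), ([171, 203, 5, 6], 19), ([345, 206, 31, 23], 493), ([236, 243, 24, 23], 419), ([230, 248, 5, 16], 56), ([328, 254, 30, 16], 120), ([80, 259, 22, 83], 688), ([330, 262, 30, 17], 141), ([85, 343, 8, 11], 42), ([228, 401, 12, 5], 35), ([225, 404, 12, 16], 41)]
```

View pics/c7.png

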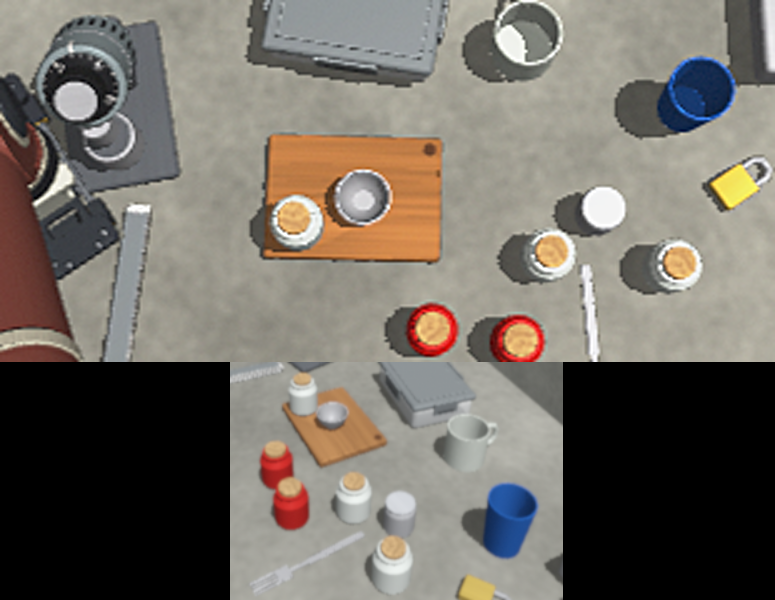

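{"api": "apply_moves", "payload": {"increments": [[[-0.02,-0.015,0],[0,0,0]],[[-0.05,-0.035,0],[0,0,0]],[[-0.08,-0.06,0],[0,0,0]],[[-0.11,-0.085,0],[0,0,0]],[[-0.14,-0.11,0],[0,0,0]],[[-0.17,-0.13,0],[0,0,0]],[[-0.2,-0.155,0],[0,0,0]],[[-0.23,-0.18,0],[0,0,0]],[[-0.26,-0.205,0],[0,0,0]],[[-0.29,-0.23,0],[0,0,0]],[[-0.32,-0.255,0],[0,0,0]],[[-0.35,-0.28,0],[0,0,0]],[[-0.38,-0.3,0],[0,0,0]],[[-0.4,-0.314,0.02],[0,0,0]],[[-0.4,-0.314,0.05],[0,0,0]],[[-0.4,-0.314,0.08],[0,0,0]],[[-0.4,-0.314,0.1],[0,0,0]],[[-0.4,-0.314,0.1],[0,0,0]],[[-0.4,-0.314,0.1],[0,0,0]]]}}

```text
clock: 30.12
position: [0.4753, -0.2325, 0.1394]
eef_rot: [[-0.64, 0.768, -0.004], [0.768, 0.64, -0.002], [0.001, -0.005, -1.0]]
force: [0.8, -0.1, -0.4]
gripper_width: 0.09
```

Run:
```python
from st import *
to([0.4764,-0.2318,.020],down(40),'p2')
```

```text
30.1167 p [ 0.4753 -0.2325  0.1394] j [ 19.3  30.3   6.3 107.1  -4.4  43.   67.8] F [ 0.8468 -0.1266 -0.3743] T [-0.0257  0.0035 -0.0162] w 0.09001752219287187
p2 ([-0.0003, 0.0018, 0.1194], [-0.26, -0.08, -0.2])
```

{"api": "apply_moves", "payload": {"increments": [[[0,0.001,0.02],[0,0,0]],[[0,0.001,0.045],[0,0,0]],[[0,0.001,0.07],[0,0,0]],[[0,0.001,0.09],[0,0,0]],[[0,0.001,0.105],[0,0,0]],[[0,0.001,0.115],[0,0,0]],[[0,0.001,0.119],[0,0,0]],[[0,0.001,0.119],[0,0,0]],[[0,0.001,0.119],[0,0,0]],[[0,0.001,0.119],[0,0,0]]]}}

```text
clock: 30.95
position: [0.4781, -0.2317, 0.022]
eef_rot: [[-0.642, 0.767, 0.0], [0.767, 0.642, -0.003], [-0.003, -0.002, -1.0]]
force: [0.8, -0.3, 0.3]
gripper_width: 0.0902
```

{"api": "apply_moves", "payload": {"increments": [[[0,0,0],[0,0,0]],[[0,0,0],[0,0,0]],[[0,0,0],[0,0,0]]], "jaw": 0.076, "squeeze": 10}}

```text
clock: 31.2
position: [0.4774, -0.2313, 0.0212]
eef_rot: [[-0.642, 0.767, -0.001], [0.767, 0.642, -0.003], [-0.001, -0.003, -1.0]]
force: [-0.3, -0.4, 0.7]
gripper_width: 0.0774
```

{"api": "apply_moves", "payload": {"increments": [[[0,0,0],[0,0,0]],[[0,0,0],[0,0,0]]], "jaw": 0.072}}

```text
clock: 31.37
position: [0.4768, -0.2316, 0.0208]
eef_rot: [[-0.642, 0.767, -0.003], [0.767, 0.642, -0.003], [-0.0, -0.004, -1.0]]
force: [-0.6, -1.0, 0.8]
gripper_width: 0.0721
```

{"api": "apply_moves", "payload": {"increments": [[[0,0,0],[0,0,0]],[[0,0,0],[0,0,0]]], "jaw": 0.068}}

```text
clock: 31.53
position: [0.4768, -0.2315, 0.0207]
eef_rot: [[-0.642, 0.767, -0.003], [0.767, 0.642, -0.002], [-0.0, -0.004, -1.0]]
force: [-0.9, -0.7, 0.9]
gripper_width: 0.0683
```

{"api": "apply_moves", "payload": {"increments": [[[0,0,0],[0,0,0]],[[0,0,0],[0,0,0]],[[0,0,0],[0,0,0]]], "jaw": 0.064}}

```text
clock: 31.78
position: [0.477, -0.2313, 0.0206]
eef_rot: [[-0.642, 0.767, -0.002], [0.767, 0.642, -0.002], [-0.0, -0.003, -1.0]]
force: [-1.4, -1.7, 1.6]
gripper_width: 0.0641
```

{"api": "apply_moves", "payload": {"increments": [[[0,0,0],[0,0,0]],[[0,0,0],[0,0,0]],[[0,0,0],[0,0,0]]], "jaw": 0.062}}

```text
clock: 32.03
position: [0.4771, -0.2312, 0.0206]
eef_rot: [[-0.642, 0.767, -0.002], [0.767, 0.642, -0.002], [-0.0, -0.003, -1.0]]
force: [-1.7, -1.2, 1.0]
gripper_width: 0.0621
```

{"api": "apply_moves", "payload": {"increments": [[[0,0,0],[0,0,0]],[[0,0,0],[0,0,0]],[[0,0,0],[0,0,0]]], "jaw": 0.074}}

```text
clock: 32.28
position: [0.4775, -0.2308, 0.0206]
eef_rot: [[-0.642, 0.767, -0.002], [0.767, 0.642, -0.002], [-0.0, -0.003, -1.0]]
force: [0.4, -0.2, 0.1]
gripper_width: 0.0734
```

{"api": "apply_moves", "payload": {"increments": [[[0,0,0],[0,0,0]],[[0,0,0],[0,0,0]],[[0,0,0],[0,0,0]],[[0,0,0],[0,0,0]],[[0,0,-0.005],[0,0,0]],[[0,0,-0.015],[0,0,0]],[[0,0,-0.03],[0,0,0]],[[0,0,-0.05],[0,0,0]],[[0,0,-0.075],[0,0,0]],[[0,0,-0.1],[0,0,0]],[[0,0,-0.13],[0,0,0]],[[0,0,-0.16],[0,0,0]],[[0,0,-0.19],[0,0,0]],[[0,0,-0.21],[0,0,0]],[[0,0,-0.22],[0,0,0]],[[0,0,-0.22],[0,0,0]]], "jaw": 0.088}}

```text
clock: 33.62
position: [0.4787, -0.2313, 0.2436]
eef_rot: [[-0.642, 0.767, 0.003], [0.767, 0.642, -0.004], [-0.005, -0.0, -1.0]]
force: [0.1, -0.3, -0.5]
gripper_width: 0.0879
```

{"api": "apply_moves", "payload": {"increments": [[[0.02,0.01,0],[0,0,0]],[[0.05,0.025,0],[0,0,0]],[[0.08,0.04,0],[0,0,0]],[[0.11,0.055,0],[0,0,0]],[[0.14,0.07,0],[0,0,0]],[[0.17,0.085,0],[0,0,0]],[[0.2,0.1,0],[0,0,0]],[[0.23,0.12,0],[0,0,0]],[[0.26,0.14,0],[0,0,0]],[[0.29,0.16,0],[0,0,0]],[[0.32,0.18,-0.01],[0,0,0]],[[0.35,0.2,-0.02],[0,0,0]],[[0.38,0.22,-0.03],[0,0,0]],[[0.41,0.24,-0.03],[0,0,0]],[[0.43,0.25,-0.03],[0,0,0]],[[0.44,0.26,-0.03],[0,0,0]],[[0.44,0.26,-0.03],[0,0,0]],[[0.44,0.26,-0.03],[0,0,0]]]}}

```text
clock: 35.12
position: [0.3946, 0.2723, 0.2686]
eef_rot: [[-0.642, 0.767, -0.004], [0.767, 0.642, -0.005], [-0.001, -0.006, -1.0]]
force: [0.5, -0.2, 0.2]
gripper_width: 0.088
```

Run:
```python
from st import *
d=grab('top','top5');s=grab('side','side5');a=load('top0');sa=load('side0')
def cork(d,u,v,r=14):
    h=cv2.cvtColor(d['img'],cv2.COLOR_RGB2HSV); m=cv2.inRange(h,(5,70,90),(22,255,255)); k=np.zeros_like(m); cv2.circle(k,(u,v),r,255,-1)
    c=max(cv2.findContours(cv2.morphologyEx(m&k,cv2.MORPH_OPEN,np.ones((2,2))),0,2)[0],key=cv2.contourArea); return cv2.fitEllipse(cv2.convexHull(c))[0]
print('p2 top',onz(a,*cork(a,350,264),.082),onz(d,*cork(d,350,264),.082),'side',onz(sa,*cork(sa,285,290),.08),onz(s,*cork(s,285,290),.08))
df=cv2.absdiff(d['img'],a['img']).max(2)
print('diff comps',[(x[:4].tolist(),int(x[4])) for x in cv2.connectedComponentsWithStats((df>40).astype(np.uint8))[2][1:] if x[4]>15])
df=cv2.absdiff(d['img'],load('top1')['img']).max(2)[175:215,145:182]; print('dial change since top1',df.max(),(df>40).sum())
t=cv2.resize(cv2.cvtColor(d['img'][165:310,130:440],cv2.COLOR_RGB2BGR),(775,362),interpolation=2)
b=cv2.resize(cv2.cvtColor(s['img'][200:380,190:440],cv2.COLOR_RGB2BGR),(333,238))
o2=np.zeros((600,775,3),np.uint8); o2[:362]=t; o2[362:600,230:563]=b; cv2.imwrite('pics/c8.png',o2)
```

```text
35.1167 p [0.3946 0.2723 0.2686] j [-33.6  17.3  -4.9 104.    1.8  59.1   0.7] F [ 0.4692 -0.2298  0.1604] T [-0.0038  0.0078  0.0533] w 0.08800259756818103
p2 top [ 0.4698 -0.232   0.082 ] [ 0.4687 -0.2312  0.082 ] side [ 0.4729 -0.2361  0.08  ] [ 0.4714 -0.2353  0.08  ]
diff comps [([151, 188, 7, 7], 21), ([171, 203, 5, 6], 19), ([345, 206, 31, 23], 494), ([0, 218, 203, 202], 20037), ([236, 243, 24, 23], 414), ([230, 248, 5, 16], 56), ([340, 262, 11, 9], 23), ([202, 399, 14, 7], 52), ([218, 399, 11, 4], 28), ([228, 401, 12, 5], 35), ([209, 415, 9, 5], 17)]
dial change since top1 9 0
```

View pics/c8.png

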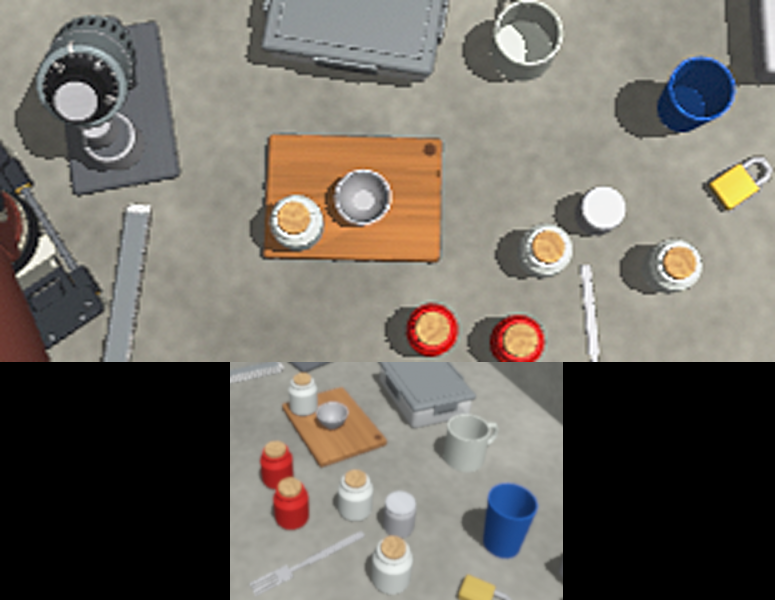

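Pot b is back within 2 mm of where it started, the dial still reads 12, the full pot stands on the board, and nothing else has moved. I'm handing the job in.

```bash
python3 -c "
from plant import arm
print(arm.job_done())"
```

```text
the job is handed in; nothing more can be done
None
```

The mill is set to 12, and the full pot stands upright on the wooden board. I handed the job in at about 35 s on the robot's clock.

- **Grind sleeve:** It stood at 1, so I turned it 165° counter-clockwise in one grip and let go. The top picture then put the 10, 15 and 20 marks at about +30°, −45° and −120° from the index line, with a tick at the line, so it reads 12. The picture showed no change in the dial from then until hand-in.
- **Finding the full pot:** I lifted two of the three pots. The nearest white pot to the board pulled about 1.6 N, so it is empty. The one by the mug and cup pulled about 3.6 N, so it is the full one. I did not weigh the third; it must be empty, since only one is full.
- **Full pot:** I set it down in light contact at about (0.477, 0.065), about 20 mm clear of the bowl. Both last views show it upright.
- **Empty pots:** The pot I never touched did not move. Weighing the other had shifted it 7 mm. My first try at nudging it back did nothing, because my measured position for the pot was off from the arm's by several mm. The second nudge brought it within 2 mm of where it started, in both views.
- **Other things on the ledge:** Comparing the first and last top pictures showed no change apart from the arm, the dial, and the weighed pots. The arm hid the near left corner of the last picture, so I could not compare that part.

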